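# Press the cap of the squat jar

## Robot

A 6-joint arm with a two-finger parallel gripper is mounted at the origin on the work surface. World frame = base frame: x ahead of the robot, y to its left, z up, the work surface at z = 0. Lengths are in m, angles in rad, forces in N, time in s.
With the tool pointing down it reaches from about 0.35 to 0.975 m from the base axis. Payload 4.9 kg.
Tool frame: the origin (TCP) lies at the very end of the fingers, on their centre line; the grasp point (between the pads) lies 19 mm behind it; x points along the fingers, y is the direction in which the jaws open and shut, and the axes are right-handed (so a half turn about x gives the same grasp; the last joint's range is limited). The gripper opens to 85 mm and grips with 20 to 120 N. Pads are 22 mm wide; open, the fingers measure 114 mm over their backs; the gripper's body (76 mm by 85 mm) begins 54 mm behind the grasp point. The pads swing forward as they close: fully open they stand 13 mm farther back than shut.
Start: joints at [1.044, 0.053, 1.613, -0, 1.476, -0.119], TCP at [0.248, 0.574, 0.231] pointing down, gripper open.
Joint ranges: [-3.01, 3.01], [-1.01, 2.22], [0.06, 2.58], [-1.02, 4.17], [0.09, 2.62], [-3.14, 3.14]. Speed limits (rad/s): [2.57, 2.57, 3.14, 3.14, 3.14, 3.14].

## Interface

Orientations are given as a unit quaternion [w, x, y, z].
In Python, from plant import manip gives the robot as it stands.
- The arm moves only by the tool play_rows, never from a script. Its argument "plan" is a list of rows, each a list of 5 numbers: the shift along the tool's x, y, z in mm, then the turn about the tool's x in rad, then the closure, from -1 (fully open) to 1 (shut). A call has 1 to 8 rows; each row is the pose to reach, as a shift and turn from the pose commanded when the call began, along the tool's axes at that moment; what a row does not reach only later rows make up. A row lasts 1/8 s, in which the tool goes at most 62.5 mm and 10.7 degrees, less where a joint would pass 70% of its speed; a pose out of reach is approached as far as the arm can. A call with a gripper value outside its range is refused whole. The fingers move at their own pace and stop on an object; the grip force is fixed at half the most. Time passes only in rows, so rows that repeat a pose let the fingers close. It gives the time, the measured TCP pose, the force and the opening at its end, in the units of the state.
- manip.state(): the state, without advancing time (a new reading comes with each control period).
- manip.grab_frame(name): name is "scene" or "top"; returns a dict with "img" (480x640x3 uint8, red, green, blue), "range_z" (480x640 float32, m along the optical axis (not along the pixel's ray), 0 where there is no reading), "fx", "fy", "cx", "cy" (pixels), "k1" (the pictures are not rectified: a ray, as slopes to the right and down, at radius r is drawn at 1 + k1 r^2 times it, then the intrinsics apply), "origin" and "rotation" of the camera in the world. Camera axes: x right, y up, looking along -z (the intrinsics and any distortion apply to the point x, -y, -z); pixel columns grow to the right and rows downward; lengths in m; the calibration is good to about 2 mm. A picture is of the moment at which its call begins.
- manip.job_done(): hands the job in, once; it reports no verdict.
The state is a dict: "time": time; "joint_pos": joint angles; "joint_vel": joint speeds; "joint_efforts": joint torques, N m; "tool_pos": TCP position; "tool_rot": TCP orientation; "contact_force": force on the tool from outside, world axes, zero at the start; "ft_torque": the same for the moment, N m; "gripper_width": opening from 0.0 (shut) to 1.0 (fully open).
Only numpy, scipy, OpenCV 4.12 (cv2) and the standard library are available. Lean on these libraries where they do the work, as an engineer would, in place of code of your own. Each camera call takes 0.05 s, during which the arm holds its last target. There are 200 camera calls.

## Task

Pick up the squat jar (the lower of the two glass jars) and set it down gently, upright, in the middle of the lever press's round rubber disc, and let go of it. Then pull the press's lever down to its stop so that the rubber foot presses on the jar's cap, and let the lever go back fully upright. Leave the jar standing on the disc.

Things in the scene. Friction and masses are not known exactly. Their poses are not given: they have to be found in the camera images.
- squat_jar: Squat glass jar, pale contents, plain metal twist cap shut tight. 60 mm high; glass 56 mm in diameter up to 42 mm, cap 54 mm from 44 to 60 mm height; 0.14-0.28 kg. Origin: centre of underside, z up. Loose, upright on the crate top (z = 0). In a row along y with a like jar 105 mm tall and a cream mug 80 mm tall, in any order, about 125 mm between centres.
- press_seat (a point): Centre of the top of the fixed grey press's flat round rubber disc, 90 mm in diameter, 16 mm above the crate. z up, x towards the lever hinge, y along the hinge axis, which lies at x = 125, z = 89 mm here; grey cheeks there reach 101 mm up. Lever up, its foot hangs 105 mm behind this point, 214 mm up: come down with the gripper's broad side along y.
- lever_grip (a point): Centre of the lever's grip: pale wooden round crossbar, 16 mm thick, 110 mm long, parallel to the hinge axis and 195 mm from it, on the end of a steel arm 14 mm wide, 12 mm thick that meets its middle. At rest 299 mm above the crate, 144 mm behind the disc's centre; at the stop 105 mm above it, 70 mm in front of the centre. z runs along the arm from the hinge, y along the bar.
- lever (a joint): Lever angle, rad: 0 at rest (leaning 0.1 back from vertical, away from the disc), grows as the bar is pulled over the disc to the front and down, 1.67 at the solid stop (arm level). A spring returns it to 0, in under a second if let go. Bar force: 2 N at first, about 10 N at the stop, where the sprung foot bears on the cap. Hook the bar from behind or pinch it beside the arm.
There are look-alikes about, which are no part of the job. What is shaped like the squat_jar but blue or orange is not meant.

How it is judged:
On the way, in this order (a step that is already met when the one before it is completed fails the run):
1. the squat jar stands upright on the rubber disc, its axis within 18 mm of the disc's centre, let go, with the lever still up (horizontal distance between squat_jar and press_seat below 0.018 m and z of squat_jar in the frame of press_seat between -0.004 and 0.004 m and angle between squat_jar's own z axis and vertical below 0.1 rad and contact force between the fingers and squat_jar below 0.1 N and value of joint lever below 0.15 rad), for 0.2 s.
2. the lever is at its stop (within 0.06 rad) with the squat jar standing on the disc under its foot (value of joint lever above 1.61 rad and horizontal distance between squat_jar and press_seat below 0.018 m and angle between squat_jar's own z axis and vertical below 0.1 rad), for 0.1 s.
At the end, for the whole second after the job is handed in: The lever is back up at rest (joint below 0.08 rad) and the squat jar stands still and upright (within 0.1 rad) on the rubber disc, its axis within 18 mm of the disc's centre (value of joint lever below 0.08 rad and horizontal distance between squat_jar and press_seat below 0.018 m and z of squat_jar in the frame of press_seat between -0.004 and 0.004 m and angle between squat_jar's own z axis and vertical below 0.1 rad and linear speed of squat_jar below 0.02 m/s); the robot touches nothing.
It fails at once if the squat jar is tipped over (more than 0.6 rad) (angle between squat_jar's own z axis and vertical above 0.6 rad).
It fails at once if the squat jar is dropped or thrown (faster than 0.7 m/s while not held) (linear speed of squat_jar above 0.7 m/s and contact force between the fingers and squat_jar below 0.05 N).
It also fails if it takes over 64 s, if anything falls off the work surface, if the arm or the gripper's body presses on something with over 40 N, if the wrist force passes 120 N, or if a joint passes its speed limit or range.

## Working session

There is one attempt and no reset: what is moved stays moved. The work goes in short steps, Python scripts to look and compute and a tool call to move; the robot and the scene stay as the last step left them, time stands still between calls to the robot, and variables do not carry over. Pictures are saved under pics/ and viewed, about 8 in all and at most 12, crops included, and the job is handed in when it is done.

Besides the shell and the picture viewer there is one more tool, called after "Emit:" in YAML: its name, and indented under it one key for each argument. play_rows: Moves the arm, as the interface text tells. Its arguments: {"type":"object","properties":{"plan":{"type":"array"}},"required":["plan"]}

```bash
mkdir -p pics
cat > h.py <<'E'
import numpy as np, cv2
from plant import manip
def cloud(f):
    h,w=f["range_z"].shape
    K=np.array([[f["fx"],0,f["cx"]],[0,f["fy"],f["cy"]],[0,0,1.]])
    u,v=np.meshgrid(np.arange(w),np.arange(h))
    p=np.stack([u,v],-1).reshape(-1,1,2).astype(float)
    n=cv2.undistortPoints(p,K,np.array([f["k1"],0,0,0.])).reshape(h,w,2)
    d=np.stack([n[...,0],-n[...,1],-np.ones((h,w))],-1)@np.array(f["rotation"]).T
    P=d*f["range_z"][...,None]+np.array(f["origin"])
    P[f["range_z"]==0]=np.nan
    return P,d
E
python3 - <<'E'
from h import *
for n in("scene","top"):
    f=manip.grab_frame(n); cv2.imwrite(f"pics/{n}0.png",f["img"][...,::-1]); np.savez(f"{n}0.npz",**f)
    print(n,f["origin"],f["rotation"],f["fx"],f["k1"],(f["range_z"]>0).mean())
s=manip.state();print(s)
E
```

```text
scene [ 1.33500795 -0.29630577  1.03675408] [0.74592883 0.29883042 0.22944874 0.54922112] 609.3795053558015 -0.10326750341484435 0.996025390625
top [ 0.39381053 -0.02932845  1.01394234] [-0.69620318 -0.06610787  0.06244587  0.71206137] 463.105921458409 -0.07838350502762255 0.996005859375
{'time': 0.1, 'joint_pos': array([ 1.04400734e+00,  5.33250443e-02,  1.61416664e+00, -4.63772974e-06,
        1.47601900e+00, -1.19021610e-01]), 'joint_vel': array([ 0.00015539, -0.00296634, -0.00164378, -0.00037739, -0.00110454,
       -0.0002711 ]), 'joint_efforts': array([ 6.52177223e-04, -3.94899380e+01, -3.71363354e+01, -1.51260720e-04,
        3.90261586e-03,  1.85898051e-05]), 'tool_pos': array([0.24757335, 0.57325042, 0.23015882]), 'tool_rot': array([ 0.69224699,  0.14252699,  0.69267427, -0.14381418]), 'contact_force': array([0.56844878, 0.44038015, 0.31423187]), 'ft_torque': array([0.01861627, 0.01292043, 0.05069365]), 'gripper_width': 0.9962645714261008}
```

View pics/scene0.png

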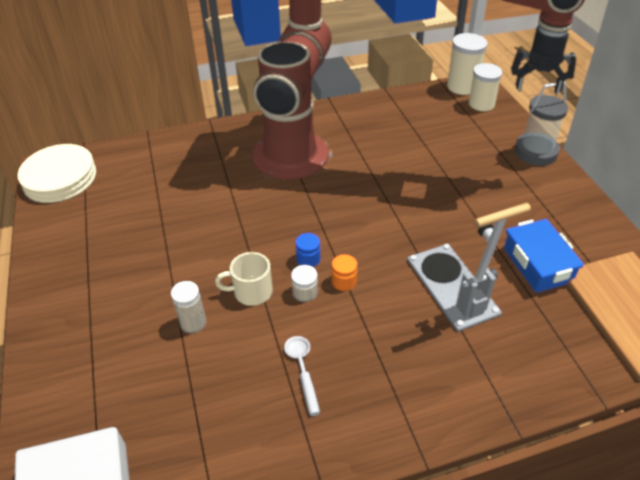

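View pics/top0.png

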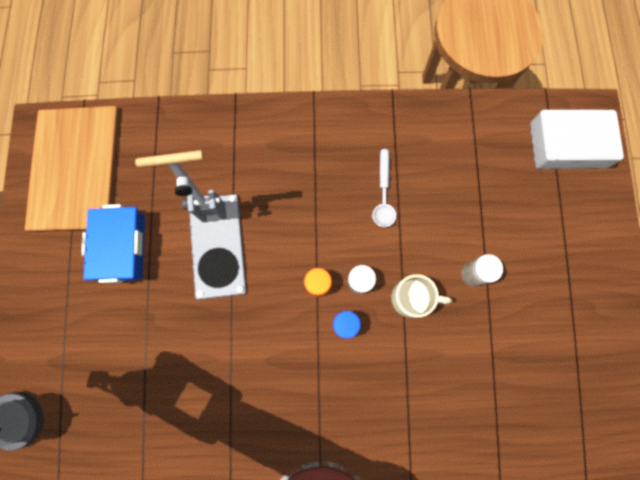

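The white-capped squat jar is at scene (305,283) and top (362,279). Four things could be mistaken for it:
- Blue look-alike: scene (308,250), top (347,324).
- Orange look-alike: scene (345,272), top (318,282).
- Tall jar: scene (189,306), top (487,270).
- Background jars: scene (467,62) and (486,85).

By the description it is the plain-capped one beside the mug. The press disc is at top (218,267) and the lever bar at top (168,158).

```bash
cat >> h.py <<'E'
from scipy.spatial.transform import Rotation as R
def RM(q): return R.from_quat(q,scalar_first=True).as_matrix()
def cloud(f):
    h,w=f["range_z"].shape
    K=np.array([[f["fx"],0,f["cx"]],[0,f["fy"],f["cy"]],[0,0,1.]])
    u,v=np.meshgrid(np.arange(w),np.arange(h))
    p=np.stack([u,v],-1).reshape(-1,1,2).astype(float)
    n=cv2.undistortPoints(p,K,np.array([float(f["k1"]),0,0,0])).reshape(h,w,2)
    d=np.stack([n[...,0],-n[...,1],-np.ones((h,w))],-1)@RM(f["rotation"]).T
    P=d*f["range_z"][...,None]+np.array(f["origin"])
    return P,d
def onplane(f,d,u,v,z):
    r=d[int(round(v)),int(round(u))]; o=np.array(f["origin"]); return o+r*(z-o[2])/r[2]
E
python3 - <<'E'
from h import *
F={n:dict(np.load(f"{n}0.npz")) for n in("scene","top")}
C={n:cloud(F[n]) for n in F}
def blob(n,mask,seed,z,lab):
    k,l,st,c=cv2.connectedComponentsWithStats(mask.astype(np.uint8))
    i=l[seed[1],seed[0]]
    if i==0: print(lab,n,'seed miss');return
    P=C[n][0][l==i]; m=np.median(P,0)
    cn=max(cv2.findContours((l==i).astype(np.uint8),0,1)[0],key=len)
    e=cv2.fitEllipse(cn)
    u,v=e[0]
    print(lab,n,st[i][4],'ell',np.round(e[0],1),np.round(e[1],1),'plane',onplane(F[n],C[n][1],u,v,z).round(4),'cloud med',m.round(4))
for n,s,sd,so,sb in(("top",(362,279),(218,267),(318,282),(347,324)),("scene",(305,275),(442,267),(345,264),(308,243))):
    P=C[n][0]; im=F[n]["img"].astype(int); z=P[...,2]; hsv=cv2.cvtColor(F[n]["img"],cv2.COLOR_RGB2HSV)
    cap=abs(z-.06)<.005
    blob(n,cap,s,.06,'cap'); blob(n,cap,so,.06,'orange');blob(n,cap,sb,.06,'blue')
    disc=(im.max(2)<60)&(abs(z-.016)<.008); blob(n,disc,sd,.016,'disc')
    bar=(z>.27)&(z<.33)&(hsv[...,1]>60)&(P[...,0]>.4)
    k,l,st,c=cv2.connectedComponentsWithStats(bar.astype(np.uint8)); i=1+np.argmax(st[1:,4])
    B=P[l==i]; print('bar',n,st[i],B.min(0).round(3),B.max(0).round(3),'med',np.median(B,0).round(4))
    cc,_,vt=np.linalg.svd(B-B.mean(0),full_matrices=False); print('dir',vt[0].round(3), 'mean',B.mean(0).round(4), 'ends',np.percentile((B-B.mean(0))@vt[0],[1,99]).round(4))
    for a in(s,sd,so,sb): print(P[a[1],a[0]].round(4),end=' ')
    print()
    # press base plate
    pl=(abs(z-.006)<.006)&(hsv[...,1]<60)&(im.min(2)>90)
    k,l,st,c=cv2.connectedComponentsWithStats(pl.astype(np.uint8)); i=1+np.argmax(st[1:,4])
    G=P[l==i][:,:2].astype(np.float32); print('plate',n,st[i],cv2.minAreaRect(G))
f=F["top"]["img"][220:350,130:440]; g=F["scene"]["img"][200:340,180:520]
cv2.imwrite("pics/crop.png",np.vstack([cv2.resize(f,(680,285)),cv2.resize(g,(680,280))])[...,::-1])
s=manip.state();print(RM(s["tool_rot"]).round(3))
E
```

```text
cap top 501 ell [361.8 278.5] [23.9 25.3] plane [ 0.4888 -0.0947  0.06  ] cloud med [ 0.4895 -0.0944  0.0604]
orange top 529 ell [317.7 281.2] [24.9 25.2] plane [ 0.4867 -0.0038  0.06  ] cloud med [ 0.4865 -0.0035  0.0604]
blue top 513 ell [346.5 324.3] [24.6 25. ] plane [ 0.3978 -0.0591  0.06  ] cloud med [ 0.3973 -0.0596  0.0604]
disc top 1055 ell [217.8 267.4] [35.3 36.6] plane [0.5261 0.2152 0.016 ] cloud med [0.5256 0.2155 0.0163]
bar top [136 151  68  20 685] [0.657 0.175 0.273] [0.681 0.286 0.31 ] med [0.667  0.2295 0.3054]
dir [-0.093  0.996  0.004] mean [0.6674 0.2291 0.3044] ends [-0.0536  0.055 ]
[ 0.4887 -0.0946  0.061 ] [0.526  0.2149 0.0174] [ 0.4844 -0.0038  0.0621] [ 0.3977 -0.061   0.0627] 
plate top [398 280  32  35 847] ((0.4524368345737457, -0.20719048380851746), (0.0694861114025116, 0.07023726403713226), 62.63763427734375)
cap scene seed miss
orange scene 377 ell [343.6 264.5] [19.6 24. ] plane [ 0.4907 -0.0053  0.06  ] cloud med [ 0.4914 -0.0064  0.0618]
blue scene 332 ell [307.  242.3] [18.4 23. ] plane [ 0.3987 -0.0626  0.06  ] cloud med [ 0.4014 -0.0634  0.0617]Traceback (most recent call last):
  File "<stdin>", line 17, in <module>
  File "<stdin>", line 10, in blob
cv2.error: OpenCV(4.12.0) /io/opencv/modules/imgproc/src/shapedescr.cpp:361: error: (-201:Incorrect size of input array) There should be at least 5 points to fit the ellipse in function 'fitEllipseNoDirect'
```

Run:
```python
from h import *
F={n:dict(np.load(f"{n}0.npz")) for n in("scene","top")}
f=F["scene"];P,d=cloud(f);im=f["img"].astype(int);z=P[...,2]
print(P[275,304].round(4),P[267,442].round(4),im[267,442])
for lab,box,m,zz in(("disc",(415,245,470,290),im.max(2)<75,.016),("cap",(288,260,322,290),(abs(z-.0615)<.0055)&(im.max(2)-im.min(2)<40),.06)):
    x0,y0,x1,y1=box;k=np.zeros(z.shape,np.uint8);k[y0:y1,x0:x1]=m[y0:y1,x0:x1]
    c=max(cv2.findContours(k,0,1)[0],key=cv2.contourArea);e=cv2.fitEllipse(c)
    print(lab,e,onplane(f,d,*e[0],zz).round(4),np.median(P[k>0],0).round(4))
hsv=cv2.cvtColor(f["img"],cv2.COLOR_RGB2HSV)
k=(z>.27)&(z<.33)&(hsv[...,1]>60)&(abs(P[...,0]-.66)<.06)&(abs(P[...,1]-.23)<.09);B=P[k];print('bar',k.sum(),B.mean(0).round(4),np.percentile(B,[2,98],0).round(3))
f=F["top"]["img"][220:350,130:440]; g=F["scene"]["img"][200:340,180:520]
cv2.imwrite("pics/crop.png",np.vstack([cv2.resize(f,(680,285)),cv2.resize(g,(680,280))])[...,::-1])
s=manip.state();T=RM(s["tool_rot"]);print(T.round(3))
```

```text
[ 0.497  -0.0971  0.0656] [0.5264 0.2168 0.0165] [59 59 55]
disc ((440.91448974609375, 267.60028076171875), (26.708724975585938, 36.57544708251953), 98.4022216796875) [0.5281 0.2136 0.016 ] [0.5288 0.2131 0.0182]
cap ((303.5857849121094, 275.1399230957031), (19.945194244384766, 23.79483413696289), 86.43525695800781) [ 0.4922 -0.096   0.06  ] [ 0.4944 -0.0973  0.0619]
bar 506 [0.6738 0.2249 0.3054] [[0.663 0.175 0.296]
 [0.682 0.281 0.311]]
[[-0.001  0.397  0.918]
 [-0.002  0.918 -0.397]
 [-1.    -0.002 -0.   ]]
```

View pics/crop.png

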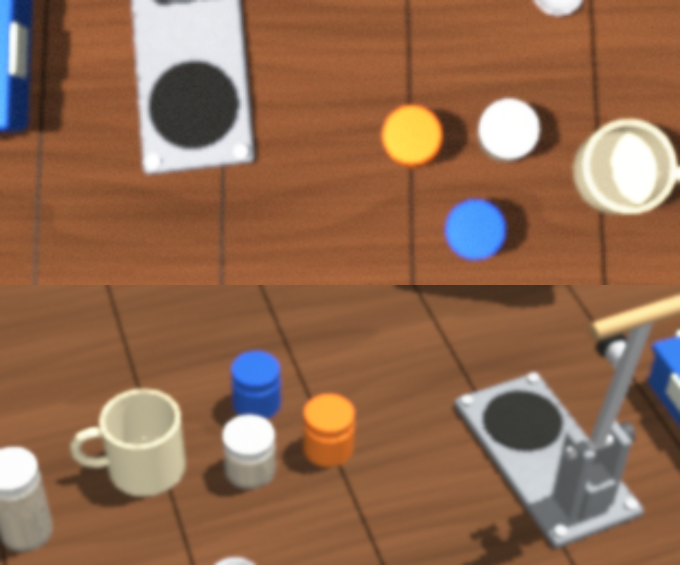

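The crop confirms the choice: plain white cap at (510,128) in the top half and (249,445) in the bottom half, with clear contents, next to the orange and blue look-alikes and the mug. Jar ≈ (0.4905, -0.095). Disc ≈ (0.527, 0.2145), with the press turned about 0.095 rad.

Emit:
play_rows:
  plan:
    - [0,-60,60,0.15,-1]
    - [0,-120,113,0.3,-1]
    - [0,-175,165,0.45,-1]
    - [0,-230,217,0.6,-1]
    - [0,-280,264,0.75,-1]
    - [0,-330,312,0.863,-1]
    - [0,-380,359,0.863,-1]
    - [0,-420,397,0.863,-1]

```text
time: 1.1
tool_pos: [0.419, 0.1021, 0.231]
tool_rot: [0.569, 0.42, 0.569, -0.419]
contact_force: [0.5, 0.3, 0.1]
gripper_width: 0.998
```

```bash
cat > go.py <<'E'
# usage: go.py x y z yaw : shift in tool axes (mm) and turn to reach target (yaw of tool y)
import sys
from h import *
s=manip.state();T=RM(s["tool_rot"]);p=np.array(s["tool_pos"])
a=np.arctan2(T[1,1],T[0,1])
print("t",round(s["time"],2),"tcp",p.round(4),"yaw",a.round(3),"down",T[:,0].round(3),"F",np.round(s["contact_force"],1),"w",round(s["gripper_width"],3),"j6",round(s["joint_pos"][5],2))
v=[float(t) for t in sys.argv[1:]]
for i in range(0,len(v),4):
    print((1e3*T.T@(np.array(v[i:i+3])-p)).round(1),"turn",round((a-v[i+3]+np.pi)%(2*np.pi)-np.pi,3))
E
python3 go.py .4905 -.0952 .15 .3 .4905 -.0952 .012 .3
```

```text
t 1.1 tcp [0.419  0.1021 0.231 ] yaw 0.3 down [ 0.  0. -1.] F [0.5 0.3 0.1] w 0.998 j6 -0.23
[ 81.    9.9 209.6] turn 0.0
[219.    9.9 209.6] turn 0.0
```

Emit:
play_rows:
  plan:
    - [0,3,55,0,-1]
    - [0,6,110,0,-1]
    - [0,10,165,0,-1]
    - [0,10,210,0,-1]
    - [40,10,210,0,-1]
    - [80,10,210,0,-1]
    - [110,10,210,0,-1]
    - [110,10,210,0,-1]

```text
time: 2.1
tool_pos: [0.4881, -0.0929, 0.118]
tool_rot: [0.567, 0.419, 0.571, -0.42]
contact_force: [-0.2, 0.7, 0.1]
gripper_width: 0.998
```

```bash
python3 go.py .4905 -.0952 .010 .3
python3 - <<'E'
from h import *
f=manip.grab_frame("scene"); cv2.imwrite("pics/a.png",cv2.resize(f["img"][150:350,180:440],(780,600))[...,::-1])
E
```

```text
t 2.1 tcp [ 0.4881 -0.0929  0.118 ] yaw 0.3 down [-0.007  0.002 -1.   ] F [-0.2  0.7  0.1] w 0.998 j6 -0.64
[108.    2.2   3.4] turn -0.0
```

View pics/a.png

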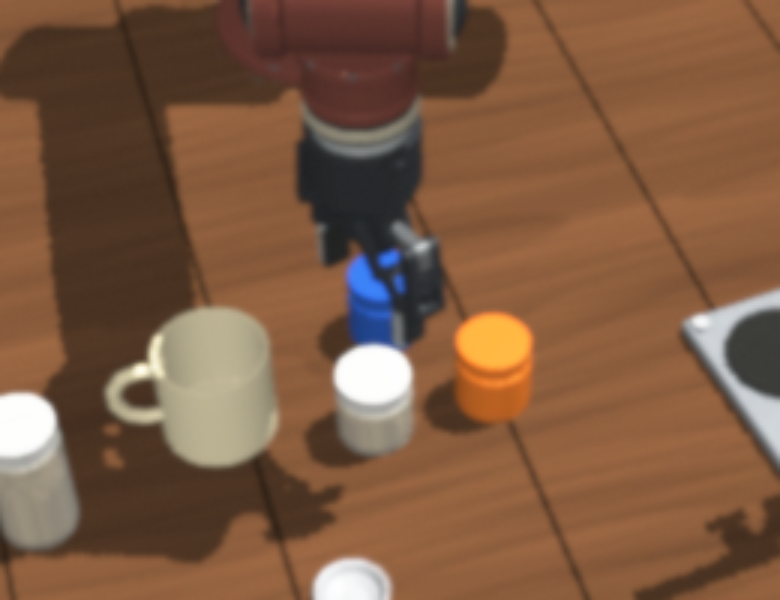

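The open gripper is above and behind the jar at (375,400), as perspective would put it, and the fingers clear the look-alikes. Next I descend and grasp.

Emit:
play_rows:
  plan:
    - [0,2,3,0,-1]
    - [40,2,3,0,-1]
    - [75,2,3,0,-1]
    - [95,2,3,0,-1]
    - [107,2,3,0,-1]
    - [107,2,3,0,-1]
    - [107,2,3,0,-0.3]
    - [107,2,3,0,0.0]

```text
time: 3.15
tool_pos: [0.4944, -0.0966, 0.0162]
tool_rot: [0.57, 0.42, 0.568, -0.42]
contact_force: [5.3, -1.8, -1.3]
gripper_width: 0.63
```

Emit:
play_rows:
  plan:
    - [0,0,0,0,0.3]
    - [0,0,0,0,1]
    - [0,0,0,0,1]
    - [0,0,0,0,1]
    - [0,0,0,0,1]

```text
time: 3.78
tool_pos: [0.4946, -0.0965, 0.016]
tool_rot: [0.57, 0.42, 0.568, -0.419]
contact_force: [-0.4, -1.1, 6.7]
gripper_width: 0.629
```

```bash
python3 go.py .4905 -.0952 .010 .3 .527 .2145 .15 1.666
```

```text
t 3.77 tcp [ 0.4946 -0.0965  0.016 ] yaw 0.3 down [ 0.002 -0.001 -1.   ] F [-0.4 -1.1  6.7] w 0.629 j6 -0.64
[ 6.  -3.6 -2.5] turn 0.0
[-134.3  123.1 -287.3] turn -1.366
```

Emit:
play_rows:
  plan:
    - [-10,0,0,0,1]
    - [-40,0,0,0,1]
    - [-80,0,0,0,1]
    - [-120,0,0,0,1]
    - [-134,0,0,0,1]
    - [-134,0,0,0,1]

```text
time: 4.53
tool_pos: [0.4935, -0.096, 0.1485]
tool_rot: [0.569, 0.42, 0.569, -0.42]
contact_force: [-0.0, 0.1, -3.7]
gripper_width: 0.637
```

```bash
python3 go.py .527 .2145 .15 1.666;  python3 - <<'E'
from h import *
f=manip.grab_frame("scene"); cv2.imwrite("pics/b.png",cv2.resize(f["img"][150:350,180:440],(780,600))[...,::-1])
E
```

```text
t 4.53 tcp [ 0.4935 -0.096   0.1485] yaw 0.3 down [ 0.001 -0.    -1.   ] F [-0.   0.1 -3.7] w 0.637 j6 -0.64
[  -1.5  123.7 -286.7] turn -1.366
```

View pics/b.png

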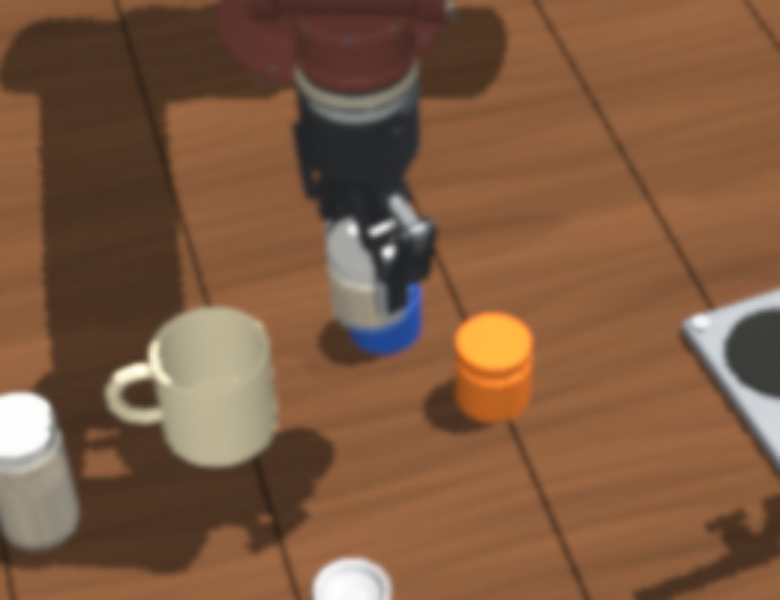

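The jar is held upright at about (370,270), with the blue look-alike behind it still in place. Carrying it over the disc.

Emit:
play_rows:
  plan:
    - [0,10,-20,-0.15,1]
    - [0,30,-60,-0.32,1]
    - [0,50,-110,-0.5,1]
    - [0,70,-160,-0.68,1]
    - [0,90,-205,-0.86,1]
    - [0,105,-245,-1.04,1]
    - [0,118,-275,-1.2,1]
    - [0,123,-287,-1.366,1]

```text
time: 5.58
tool_pos: [0.5243, 0.216, 0.1449]
tool_rot: [0.704, -0.037, 0.708, 0.036]
contact_force: [-0.3, -0.2, -2.8]
gripper_width: 0.632
```

Emit:
play_rows:
  plan:
    - [0,0,0,0,1]
    - [0,0,0,0,1]
    - [0,0,0,0,1]

```text
time: 5.95
tool_pos: [0.5258, 0.2137, 0.1476]
tool_rot: [0.706, -0.033, 0.707, 0.033]
contact_force: [-0.4, -0.4, -3.4]
gripper_width: 0.635
```

```bash
python3 go.py .527 .2145 .035 1.666;  python3 - <<'E'
from h import *
a=[]
for n in("scene","top"):
    f=manip.grab_frame(n); np.savez(n+"1.npz",**f); P,d=cloud(f)
    c=f["img"][170:310,370:550] if n=="scene" else f["img"][200:340,130:310]
    a.append(cv2.resize(c,(395,308),interpolation=cv2.INTER_CUBIC))
cv2.imwrite("pics/c.png",np.hstack(a)[...,::-1])
E
```

```text
t 5.95 tcp [0.5258 0.2137 0.1476] yaw 1.664 down [-0.001 -0.    -1.   ] F [-0.4 -0.4 -3.4] w 0.635 j6 -1.41
[112.6   0.7   1.4] turn -0.002
```

View pics/c.png

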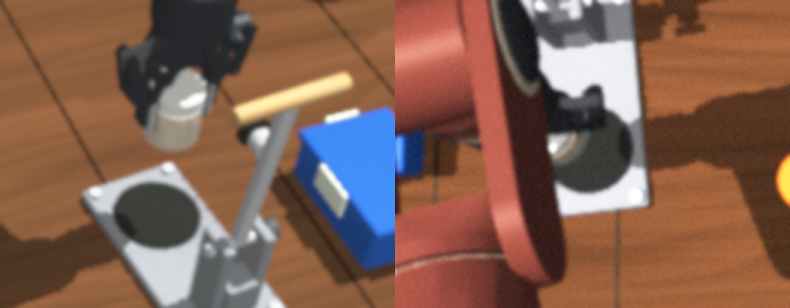

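The jar hangs above the disc in the scene view at (175,120), disc at (157,215), lever still upright. Lowering it.

Emit:
play_rows:
  plan:
    - [30,1,2,0,1]
    - [60,1,3,0,1]
    - [85,1,3,0,1]
    - [100,1,3,0,1]
    - [107,1,3,0,1]
    - [110,1,3,0,1]
    - [112,1,3,0,1]
    - [112,1,3,0,1]

```text
time: 7.05
tool_pos: [0.5294, 0.216, 0.0369]
tool_rot: [0.707, -0.034, 0.706, 0.034]
contact_force: [-0.4, 0.1, -3.2]
gripper_width: 0.629
```

Emit:
play_rows:
  plan:
    - [1,0,0,0,1]
    - [1,0,0,0,1]

```text
time: 7.3
tool_pos: [0.529, 0.2159, 0.0355]
tool_rot: [0.706, -0.034, 0.706, 0.034]
contact_force: [-0.4, 0.2, -1.7]
gripper_width: 0.63
```

Emit:
play_rows:
  plan:
    - [1,0,0,0,1]
    - [2,0,0,0,1]
    - [2,0,0,0,1]

```text
time: 7.68
tool_pos: [0.5288, 0.2158, 0.0331]
tool_rot: [0.706, -0.034, 0.706, 0.034]
contact_force: [-0.2, -0.8, -2.8]
gripper_width: 0.63
```

Emit:
play_rows:
  plan:
    - [1,0,0,0,1]
    - [1,0,0,0,1]
    - [1,0,0,0,1]

```text
time: 8.05
tool_pos: [0.529, 0.2159, 0.0323]
tool_rot: [0.706, -0.034, 0.706, 0.034]
contact_force: [-0.5, 0.0, -2.1]
gripper_width: 0.634
```

Emit:
play_rows:
  plan:
    - [1,0,0,0,1]
    - [1,0,0,0,1]
    - [1,0,0,0,1]

```text
time: 8.43
tool_pos: [0.5291, 0.2159, 0.0321]
tool_rot: [0.706, -0.034, 0.706, 0.034]
contact_force: [-3.5, -1.4, 6.1]
gripper_width: 0.633
```

The force turned to +6 N at z=0.032, so the jar is seated. Releasing it.

Emit:
play_rows:
  plan:
    - [0,0,0,0,0.15]
    - [0,0,0,0,0.0]
    - [0,0,0,0,-0.3]
    - [0,0,0,0,-0.6]
    - [0,0,0,0,-1]
    - [0,0,0,0,-1]
    - [0,0,0,0,-1]
    - [0,0,0,0,-1]

```text
time: 9.43
tool_pos: [0.529, 0.2159, 0.0313]
tool_rot: [0.706, -0.034, 0.706, 0.034]
contact_force: [-0.4, -0.1, -0.8]
gripper_width: 1.0
```

Emit:
play_rows:
  plan:
    - [-10,0,0,0,-1]
    - [-30,0,0,0,-1]
    - [-60,0,0,0,-1]
    - [-100,0,0,0,-1]
    - [-100,0,-50,0,-1]
    - [-100,0,-100,0,-1]
    - [-100,0,-140,0,-1]
    - [-100,0,-140,0,-1]

```text
time: 10.42
tool_pos: [0.3881, 0.2026, 0.1323]
tool_rot: [0.707, -0.034, 0.706, 0.034]
contact_force: [0.4, 0.1, 0.0]
gripper_width: 1.004
```

```bash
python3 go.py .6557 .195 .40 .095;  python3 - <<'E'
from h import *
a=[]
for n in("scene","top"):
    f=manip.grab_frame(n); P,d=cloud(f);im=f["img"].astype(int)
    k=(abs(P[...,2]-.077)<.006)&(np.hypot(P[...,0]-.527,P[...,1]-.2145)<.05)&(im.max(2)-im.min(2)<45)
    c=cv2.findContours(k.astype(np.uint8),0,1)[0]
    if c:
        c=max(c,key=cv2.contourArea)
        if len(c)>5: e=cv2.fitEllipse(c); print(n,k.sum(),np.round(e[0]+e[1],1),onplane(f,d,*e[0],.076).round(4),np.median(P[k],0).round(4))
    c=f["img"][170:310,370:550] if n=="scene" else f["img"][200:340,130:310]
    a.append(cv2.resize(c,(395,308),interpolation=cv2.INTER_CUBIC))
    b=(P[...,2]>.285)&(P[...,2]<.32)&(abs(P[...,0]-.67)<.03)&(abs(P[...,1]-.228)<.07)
    print(n,'bar',b.sum(),P[b].mean(0).round(4))
cv2.imwrite("pics/d.png",np.hstack(a)[...,::-1])
E
```

```text
t 10.43 tcp [0.3881 0.2026 0.1323] yaw 1.667 down [ 0.002  0.001 -1.   ] F [0.4 0.1 0. ] w 1.004 j6 -1.36
[-267.2  -33.2  266.2] turn 1.572
scene 383 [445.1 249.7  18.7  24.4] [0.5296 0.2143 0.076 ] [0.5307 0.2137 0.0778]
scene bar 530 [0.6738 0.2249 0.3047]
top 537 [210.4 263.4  24.9  25.8] [0.5268 0.2173 0.076 ] [0.5264 0.2166 0.0764]
top bar 695 [0.6673 0.2292 0.3042]
```

View pics/d.png

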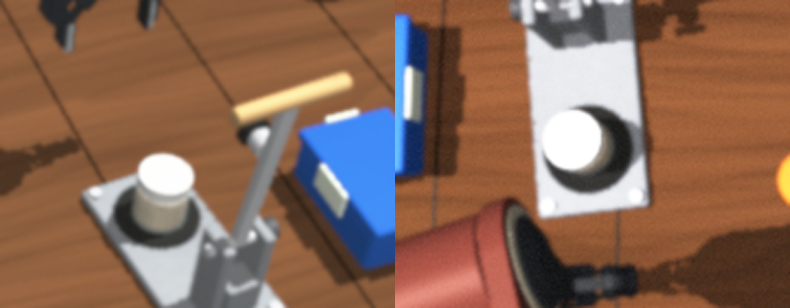

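The jar stands centred on the disc at about (0.528, 0.216), roughly 2 mm off centre, with the lever upright. Next is the lever: up, turn, then over the bar beside the arm on its -y side.

Emit:
play_rows:
  plan:
    - [-50,0,0,0.18,-1]
    - [-100,0,0,0.36,-1]
    - [-150,0,0,0.54,-1]
    - [-200,0,0,0.72,-1]
    - [-250,0,0,0.9,-1]
    - [-268,-10,30,1.08,-1]
    - [-268,-20,80,1.26,-1]
    - [-268,-30,130,1.44,-1]

```text
time: 11.52
tool_pos: [0.5248, 0.1848, 0.4011]
tool_rot: [0.552, 0.443, 0.551, -0.441]
contact_force: [-0.4, 0.2, 0.7]
gripper_width: 1.001
```

```bash
python3 go.py .6735 .1952 .40 .095 .6735 .1952 .277 .095
```

```text
t 11.53 tcp [0.5248 0.1848 0.4011] yaw 0.22 down [ 0.003  0.001 -1.   ] F [-0.4  0.2  0.7] w 1.001 j6 -0.01
[  1.5 147.4  22.2] turn 0.125
[124.5 147.   22.2] turn 0.125
```

Emit:
play_rows:
  plan:
    - [0,50,8,0.06,-1]
    - [0,100,16,0.125,-1]
    - [0,140,22,0.125,-1]
    - [0,147,22,0.125,-1]
    - [0,147,22,0.125,-1]
    - [0,147,22,0.125,-1]

```text
time: 12.28
tool_pos: [0.6696, 0.1966, 0.4004]
tool_rot: [0.525, 0.474, 0.524, -0.474]
contact_force: [0.0, 0.1, 0.9]
gripper_width: 1.003
```

```bash
python3 go.py .6735 .1952 .277 .095
```

```text
t 12.28 tcp [0.6696 0.1966 0.4004] yaw 0.101 down [ 0.001  0.    -1.   ] F [0.  0.1 0.9] w 1.003 j6 0.08
[123.4   3.6   1.8] turn 0.006
```

Emit:
play_rows:
  plan:
    - [40,4,2,0,-1]
    - [80,4,2,0,-1]
    - [110,4,2,0,-1]
    - [124,4,2,0,-1]
    - [124,4,2,0,-1]
    - [124,4,2,0,-1]

```text
time: 13.02
tool_pos: [0.6749, 0.1951, 0.2778]
tool_rot: [0.525, 0.475, 0.524, -0.473]
contact_force: [0.8, -0.2, -0.3]
gripper_width: 1.002
```

```bash
python3 go.py .6735 .1952 .277 .095
python3 - <<'E'
from h import *
f=manip.grab_frame("scene"); cv2.imwrite("pics/e.png",cv2.resize(f["img"][140:320,380:600],(733,600),interpolation=cv2.INTER_CUBIC)[...,::-1])
E
```

```text
t 13.03 tcp [0.6749 0.1951 0.2778] yaw 0.101 down [ 0.003  0.001 -1.   ] F [ 0.8 -0.2 -0.3] w 1.002 j6 0.07
[ 0.8 -1.3 -0.2] turn 0.006
```

View pics/e.png

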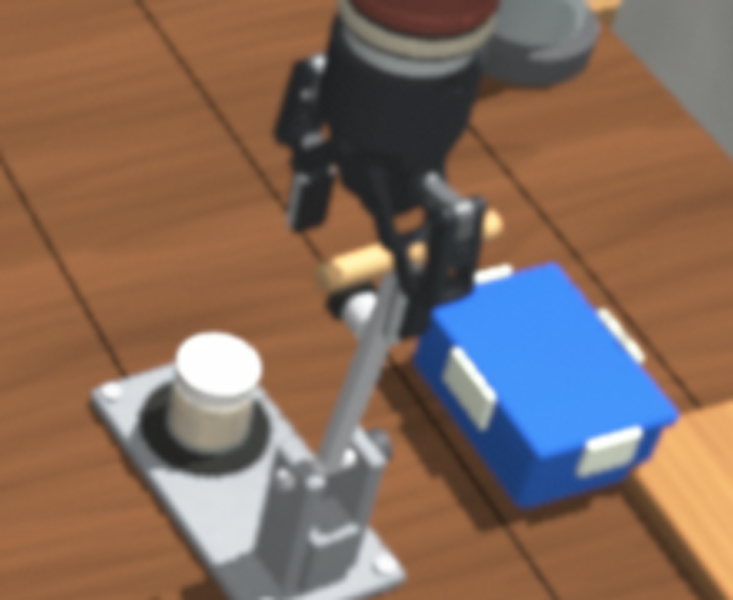

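The fingers straddle the bar (bar ends at (325,278) and (500,222)). The midpoint between the fingertips is about (363,277), left of the arm at (412,255), as intended. Pinching.

Emit:
play_rows:
  plan:
    - [0,0,0,0,0]
    - [0,0,0,0,0.3]
    - [0,0,0,0,0.6]
    - [0,0,0,0,1]
    - [0,0,0,0,1]
    - [0,0,0,0,1]
    - [0,0,0,0,1]

```text
time: 13.95
tool_pos: [0.6741, 0.1949, 0.2754]
tool_rot: [0.525, 0.474, 0.525, -0.474]
contact_force: [-1.9, -0.0, 2.1]
gripper_width: 0.169
```

```bash
cat > arc.py <<'E'
# remaining arc rows: python arc.py th0 step n ; offsets relative to th0 in tool axes (x down, y ~ press x, z ~ -press y)
import sys
from h import *
t0,st,n=map(float,sys.argv[1:4])
for i in range(1,int(n)+1):
    t=t0+st*i; print(round(t,2),'x',round(195*(np.cos(t0-.1)-np.cos(t-.1)),1),'y',round(-195*(np.sin(t-.1)-np.sin(t0-.1)),1))
E
python3 go.py .6735 .1952 .277 .095; python3 arc.py 0 .15 6
```

```text
t 13.95 tcp [0.6741 0.1949 0.2754] yaw 0.101 down [-0. -0. -1.] F [-1.9 -0.   2.1] w 0.169 j6 0.07
[-1.6 -0.6 -0.4] turn 0.006
0.15 x -0.7 y -29.2
0.3 x 2.9 y -58.2
0.45 x 10.8 y -86.3
0.6 x 22.9 y -113.0
0.75 x 38.8 y -137.5
0.9 x 58.2 y -159.4
```

Emit:
play_rows:
  plan:
    - [0,-14,0,0,1]
    - [-1,-29,0,0,1]
    - [1,-43,0,0,1]
    - [3,-58,0,0,1]
    - [11,-86,0,0,1]
    - [23,-113,0,0,1]
    - [39,-137,0,0,1]
    - [58,-159,0,0,1]

```text
time: 14.95
tool_pos: [0.5171, 0.179, 0.22]
tool_rot: [0.527, 0.476, 0.523, -0.472]
contact_force: [-0.9, 0.3, 8.7]
gripper_width: 0.168
```

```bash
python3 - <<'E'
from h import *
s=manip.state();print(np.array(s["tool_pos"]).round(4),s["contact_force"].round(1),s["gripper_width"],s["joint_pos"].round(2))
E
python3 go.py; python3 arc.py .9 .13 6
```

```text
[0.5171 0.179  0.22  ] [-0.9  0.3  8.7] 0.16808795169570118 [ 0.2  -0.13  1.81 -0.    1.45  0.1 ]
t 14.95 tcp [0.5171 0.179  0.22  ] yaw 0.101 down [ 0.008  0.001 -1.   ] F [-0.9  0.3  8.7] w 0.168 j6 0.1
1.03 x 19.3 y -16.4
1.16 x 40.5 y -30.2
1.29 x 63.4 y -41.1
1.42 x 87.5 y -49.0
1.55 x 112.4 y -53.7
1.68 x 137.7 y -55.1
```

Emit:
play_rows:
  plan:
    - [19,-16,0,0,1]
    - [40,-30,0,0,1]
    - [63,-41,0,0,1]
    - [87,-49,0,0,1]
    - [112,-54,0,0,1]
    - [130,-55,0,0,1]
    - [138,-55,0,0,1]
    - [138,-55,0,0,1]

```text
time: 15.95
tool_pos: [0.4604, 0.1733, 0.0802]
tool_rot: [0.524, 0.474, 0.525, -0.474]
contact_force: [-5.4, -1.9, 10.5]
gripper_width: 0.163
```

Emit:
play_rows:
  plan:
    - [2,0,0,0,1]
    - [2,0,0,0,1]
    - [2,0,0,0,1]

```text
time: 16.32
tool_pos: [0.4604, 0.1733, 0.079]
tool_rot: [0.524, 0.474, 0.525, -0.474]
contact_force: [-7.5, -1.4, 12.0]
gripper_width: 0.165
```

```bash
python3 go.py;  python3 - <<'E'
from h import *
f=manip.grab_frame("scene"); cv2.imwrite("pics/f.png",cv2.resize(f["img"][140:340,360:600],(720,600),interpolation=cv2.INTER_CUBIC)[...,::-1])
E
```

```text
t 16.32 tcp [0.4604 0.1733 0.079 ] yaw 0.101 down [-0.001 -0.    -1.   ] F [-7.5 -1.4 12. ] w 0.165 j6 0.11
```

View pics/f.png

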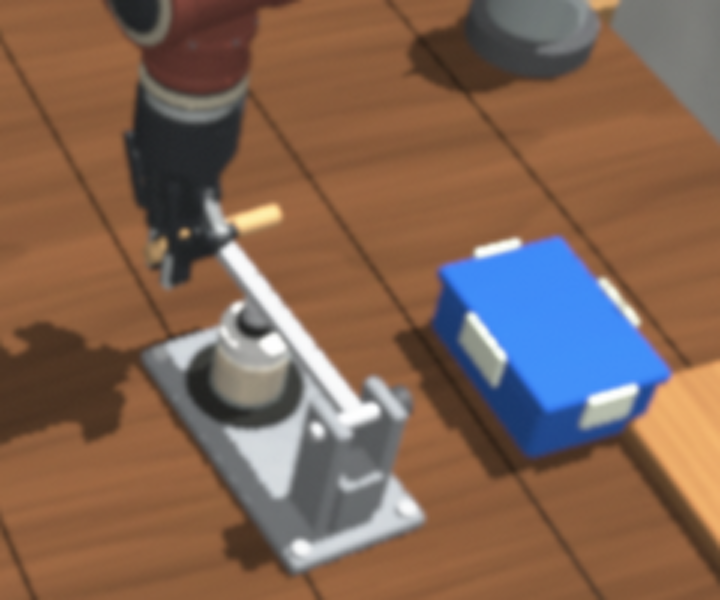

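The foot (255,320) is on the cap, the jar is upright and the arm is level. I push a few mm more to confirm the stop.

Emit:
play_rows:
  plan:
    - [3,0,0,0,1]
    - [6,0,0,0,1]
    - [6,0,0,0,1]
    - [6,0,0,0,1]

```text
time: 16.88
tool_pos: [0.4603, 0.1733, 0.075]
tool_rot: [0.524, 0.473, 0.525, -0.475]
contact_force: [-13.1, -4.1, 23.8]
gripper_width: 0.167
```

```bash
python3 go.py
python3 - <<'E'
from h import *
f=manip.grab_frame("scene");P,d=cloud(f);hsv=cv2.cvtColor(f["img"],cv2.COLOR_RGB2HSV)
k=np.zeros(P.shape[:2],bool);k[205:222,436:455]=1
k&=(hsv[...,1]>60)&(P[...,2]>.06);B=P[k];print(k.sum(),np.median(B,0).round(4),B[:,2].max())
E
echo; python3 -c "
import numpy as np
for i in range(1,9):
    t=1.67-.2*i;print(round(t,2),'x',round(195*(np.cos(1.57)-np.cos(t-.1)),1),'y',round(-195*(np.sin(t-.1)-1),1))"
```

```text
t 16.88 tcp [0.4603 0.1733 0.075 ] yaw 0.102 down [-0.003 -0.001 -1.   ] F [-13.1  -4.1  23.8] w 0.167 j6 0.11
116 [0.4566 0.2427 0.1118] 0.1769409681114844

1.47 x -38.7 y 3.9
1.27 x -75.9 y 15.5
1.07 x -110.1 y 34.1
0.87 x -139.8 y 59.3
0.67 x -164.0 y 89.8
0.47 x -181.6 y 124.5
0.27 x -192.0 y 162.0
0.07 x -194.8 y 200.8
```

The force rose to 24 N with the bar centre at about 105 mm, so the lever is at its stop. Bringing it back up while still pinched.

Emit:
play_rows:
  plan:
    - [-20,1,0,0,1]
    - [-44,4,0,0,1]
    - [-64,9,0,0,1]
    - [-82,15,0,0,1]
    - [-100,24,0,0,1]
    - [-116,34,0,0,1]
    - [-132,46,0,0,1]
    - [-146,59,0,0,1]

```text
time: 17.92
tool_pos: [0.5168, 0.179, 0.2197]
tool_rot: [0.522, 0.471, 0.527, -0.477]
contact_force: [-17.7, -3.5, 17.7]
gripper_width: 0.166
```

```bash
python3 go.py .6741 .1949 .2754 .101
```

```text
t 17.93 tcp [0.5168 0.179  0.2197] yaw 0.102 down [-0.011 -0.002 -1.   ] F [-17.7  -3.5  17.7] w 0.166 j6 0.1
[-57.4 157.5   0.2] turn 0.001
```

Emit:
play_rows:
  plan:
    - [-10,10,0,0,1]
    - [-19,22,0,0,1]
    - [-35,46,0,0,1]
    - [-47,73,0,0,1]
    - [-55,101,0,0,1]
    - [-58,130,0,0,1]
    - [-58,150,0,0,1]
    - [-58,157,0,0,1]

```text
time: 18.92
tool_pos: [0.6758, 0.1951, 0.2762]
tool_rot: [0.524, 0.473, 0.526, -0.475]
contact_force: [-15.5, -2.5, 7.4]
gripper_width: 0.168
```

```bash
python3 go.py .6741 .1949 .2754 .101
```

```text
t 18.93 tcp [0.6758 0.1951 0.2762] yaw 0.101 down [-0.004 -0.    -1.   ] F [-15.5  -2.5   7.4] w 0.168 j6 0.07
[ 0.8 -1.7  0.1] turn 0.0
```

Back at the rest position. Opening and rising off the bar.

Emit:
play_rows:
  plan:
    - [0,-2,0,0,1]
    - [0,-2,0,0,0.5]
    - [0,-2,0,0,0]
    - [0,-2,0,0,-1]
    - [0,-2,0,0,-1]
    - [0,-2,0,0,-1]
    - [0,-2,0,0,-1]

```text
time: 19.8
tool_pos: [0.6743, 0.1949, 0.2753]
tool_rot: [0.525, 0.474, 0.525, -0.474]
contact_force: [-0.3, 0.0, 1.2]
gripper_width: 0.998
```

Emit:
play_rows:
  plan:
    - [-20,0,0,0,-1]
    - [-60,0,0,0,-1]
    - [-110,0,0,0,-1]
    - [-130,0,20,0,-1]
    - [-130,-30,70,0,-1]
    - [-130,-60,120,0,-1]
    - [-130,-90,170,0,-1]
    - [-130,-90,170,0,-1]

```text
time: 20.8
tool_pos: [0.6004, 0.0126, 0.4054]
tool_rot: [0.523, 0.475, 0.523, -0.476]
contact_force: [0.2, 1.0, 0.3]
gripper_width: 0.999
```

Emit:
play_rows:
  plan:
    - [0,0,0,0,-1]
    - [0,0,0,0,-1]
    - [0,0,0,0,-1]

```text
time: 21.18
tool_pos: [0.6021, 0.0176, 0.405]
tool_rot: [0.525, 0.474, 0.525, -0.474]
contact_force: [0.3, -0.1, 0.2]
gripper_width: 0.998
```

```bash
python3 go.py;  python3 - <<'E'
from h import *
a=[]
for n in("scene","top"):
    f=manip.grab_frame(n); P,d=cloud(f);im=f["img"].astype(int)
    k=(abs(P[...,2]-.077)<.006)&(np.hypot(P[...,0]-.527,P[...,1]-.2145)<.05)&(im.max(2)-im.min(2)<45)
    c=cv2.findContours(k.astype(np.uint8),0,1)[0]
    if c:
        c=max(c,key=cv2.contourArea)
        if len(c)>5: e=cv2.fitEllipse(c); print(n,k.sum(),np.round(e[0]+e[1],1),onplane(f,d,*e[0],.076).round(4),np.median(P[k],0).round(4))
    b=(P[...,2]>.285)&(P[...,2]<.32)&(abs(P[...,0]-.67)<.03)&(abs(P[...,1]-.228)<.07)
    print(n,'bar',b.sum(),P[b].mean(0).round(4))
    c=f["img"][140:340,360:600] if n=="scene" else f["img"][100:340,80:368]
    a.append(cv2.resize(c,(395,329),interpolation=cv2.INTER_CUBIC))
cv2.imwrite("pics/g.png",np.hstack(a)[...,::-1])
E
```

```text
t 21.18 tcp [0.6021 0.0176 0.405 ] yaw 0.103 down [-0.001  0.    -1.   ] F [ 0.3 -0.1  0.2] w 0.998 j6 -0.2
scene 388 [445.  249.8  18.8  24.7] [0.5296 0.2143 0.076 ] [0.5301 0.2141 0.0779]
scene bar 527 [0.6737 0.225  0.3046]
top bar 320 [0.6648 0.2582 0.305 ]
```

View pics/g.png

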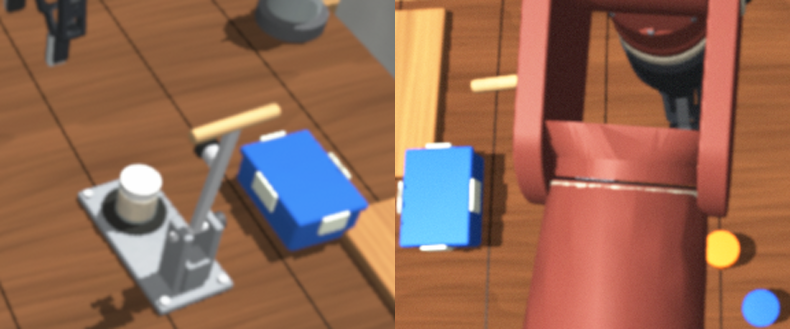

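The jar stands unmoved on the disc at (138,195) in the left half. The bar is back at its rest position, matching the earlier reading to 0.1 mm, and the gripper is clear.

```bash
python3 -c "
from plant import manip
print(manip.job_done())"
```

```text
the job is handed in; nothing more can be done
None
```

The job is done and handed in at about 21 s of the 64 s allowed; no verdict was reported. I set the squat jar on the disc and let go. Then I pinched the lever's bar beside the arm, pulled it to its stop, brought it back upright and released it.

- **Jar placement:** After placing, the jar measured about 2 mm from the disc's centre (tolerance 18 mm). The scene camera gave the same position after the press, and the jar was upright.
- **Lever stop:** Pushing a few mm further raised the force to about 24 N with the bar centre near 105 mm, and the foot was on the cap in the picture.
- **Lever return:** In the scene camera the bar was back within about 0.1 mm of its rest reading, and the gripper was clear of everything with about 0 N on it.

**Disagreements:**
- The two cameras differ by 3–8 mm on the same objects (3–5 mm for the jar and disc, about 8 mm for the bar). I averaged them where both were usable.
- In the last check the arm hid the jar and most of the bar from the top camera, so the final state rests on the scene camera alone.

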